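# Clamp a lino block on the sloping carving board

## Robot

A 6-joint arm with a two-finger parallel gripper is mounted at the origin on a cart in front of the work surface, level with it; the furniture and walls round the work are solid. World frame = base frame: x ahead of the robot, y to its left, z up, the work surface at z = 0. Lengths are in m, angles in rad, forces in N, time in s.
With the tool pointing down it reaches from about 0.325 to 0.875 m from the base axis. Payload 4.4 kg.
Tool frame: the origin (TCP) lies between the finger pads; the fingertips stand 17 mm ahead of it and the grasp point (between the pads) lies 2 mm behind it; z points along the fingers, y is the line along which they close (so a half turn about z gives the same grasp; the last joint's range is limited). The gripper opens to 85 mm and grips with 20 to 120 N. Pads are 22 mm wide; open, the fingers measure 114 mm over their backs; the gripper's body (76 mm by 85 mm) begins 54 mm behind the grasp point. The pads swing forward as they close: fully open they stand 13 mm farther back than shut.
Start: joints at [-1.387, 0.207, 1.542, -0, 1.393, -0.15], TCP at [0.189, -0.543, 0.248] pointing down, gripper open.
Joint ranges: [-2.73, 2.73], [-0.86, 2.22], [0.23, 2.46], [-1.11, 4.25], [0.08, 2.63], [-2.82, 2.82]. Speed limits (rad/s): [2.79, 2.79, 3.14, 3.14, 3.14, 3.14].

## Interface

Orientations are given as a 3x3 rotation matrix whose columns are the frame's x, y, z axes.
In Python, from bench import ctrl, vision gives the robot as it stands.
- The arm moves only by the tool play_rows, never from a script. Its argument "increments" is text: rows parted by semicolons, each of 7 numbers parted by spaces: the closure, from -1 (fully open) to 1 (shut), then the shift along the tool's x, y, z in m, then the turn, a rotation vector about the tool's x, y, z in rad. A call has 1 to 20 rows; each row is the pose to reach, as a shift and turn from the pose commanded when the call began, along the tool's axes at that moment; what a row does not reach only later rows make up. A row lasts 1/10 s, in which the tool goes at most 50 mm and 8.59 degrees, less where a joint would pass 70% of its speed; a pose out of reach is approached as far as the arm can. A call with a gripper value outside its range is refused whole. The fingers move at their own pace and stop on an object; "force" is the grip in N (left out, the last holds). Time passes only in rows, so rows that repeat a pose let the fingers close. It gives the time, the measured TCP pose, the force, the opening and the grip force at its end, in the units of the state.
- ctrl.get_state(): the state, without advancing time (a new reading comes with each control period).
- vision.grab_frame(name): name is "scene" or "side" or "wrist"; returns (picture, depth): 400x640x3 uint8, red, green, blue; 400x640 float32, m along the optical axis (not along the pixel's ray), 0 where there is no reading.
- vision.calibration(name): a dict with "fx", "fy", "cx", "cy" (pixels), "rvec" (rotation vector, rad) and "tvec" (3), from world to camera coordinates, as OpenCV has them. Camera axes: x right, y down, z forward; pixel columns grow to the right and rows downward; lengths in m; the calibration is good to about 2 mm. A picture is of the moment at which its call begins: read the wrist's pose just before it. calibration takes no time and is no camera call; for the wrist camera it gives the pose at the moment of the call.
- ctrl.hand_in(): hands the job in; it is judged then, once.
The state is a dict: "clock": time; "qpos": joint angles; "joint_vel": joint speeds; "effort": joint torques, N m; "tool_pos": TCP position; "eef_rot": TCP orientation; "contact_force": force on the tool from outside, world axes, zero at the start; "wrist_torque": the same for the moment, N m; "finger_gap": finger opening in m; "grasp_force": force on a finger pad.
Only numpy, scipy, OpenCV 4.12 (cv2) and the standard library are available. Lean on these libraries where they do the work, as an engineer would, in place of code of your own. Each camera call takes 0.05 s, during which the arm holds its last target. There are 200 camera calls.

## Task

Get the lino block ready for carving: lay it on the sloping board, lengthwise up the slope over the middle track, lino side up with its lower end square against the ledge. Then slide the hold-down down its track until its foot meets the block's upper end, and screw its round knob down clockwise until it stops tight. Leave the pot, the tape and the jar where they stand.

Things in the scene. Friction and masses are not known exactly. Their poses are not given: they have to be found in the camera images.
- block: Lino block, 120 x 60 x 22 mm (x, y, z), pale wood with a 4 mm grey lino face on top, about 0.14 kg; starts flat on the bench, lino up, to the right of the sloping board. Origin: centre of its underside; x along its length, y across its width, z up out of the lino. Either end may point down the slope.
- board: Fixed plywood board, 220 mm wide, 245 mm up the slope, tilted 32 degrees from level, low side to the robot. Origin on its surface, on the centre line, at the ledge's inner face, 45 mm above the bench; x up the slope, y across to the left, z out of the surface. Ledge: whole lower edge, x -15 to 0, 11.5 mm high. Flush T-track along y = 0. A block in place has its origin at x 60, y 0, z 0 mm here.
- hold_down (a joint): Place of the hold-down along the track, m: 0 = fully up, grows as it slides down towards the ledge, range 0 to 0.070; stays where left (3.5 N friction). Its steel foot on the board is 36 mm wide, 15 mm high; the foot's lower face is at board x = 181 mm minus this, so it meets a block in place at 0.061.
- clamp_knob (a joint): Turn of the knob, rad: grows as it is turned clockwise seen from above (tightening); starts between 0 and 1.2; hard stop = tight at 4.4. About 0.1 N m friction, stays where left. One full turn lowers knob and clamp bar 6 mm along the stud. The pad meets a 22 mm block about 0.8 mm (0.8 rad) before the stop.
- clamp_bar: Flat steel bar of the hold-down under the knob, 72 mm along the track, 40 wide, 10 thick, parallel to the board; rides up and down with the knob, does not turn. Its lower end overhangs the foot and has a rubber pad below, 12 to 36 mm down the slope from the stud. Origin: stud axis, level of the pad's underside (21.2 mm above the board at the stop, 25.4 when loosest); axes as the board's.
- knob_grip (a point): Grip point on the knob's axis: black knurled cylinder, 49 mm diameter, 29 mm high, axis square to the board (leans 32 degrees from vertical, towards the robot). Point 14.5 mm above the grip's lower edge; knob top 16 mm above it, with a 6 mm stud end; bar top 32.5 mm below it. In the board's frame x = 190 mm minus hold_down, y = 0, z = 71.9 mm loosest, 67.7 at the stop.
- black_pot: Small black paint pot, 62 mm wide, 36 mm high, standing loose on the bench behind the block; origin under its centre. Leave alone.
- tape: Roll of masking tape, 104 mm wide, 24 mm high, lying loose on the bench to the left of the board; origin under its centre. Leave alone.
- round_jar: Round paint jar with a black lid, 68 mm wide, 107 mm high, standing loose to the left behind the board; origin under its centre. Leave alone.

How it is judged:
By the outcome, as a careful person would: the job done as asked, in the order asked, and still so for the second after the job is handed in, with the robot touching nothing.
It also fails if it takes over 64 s, if anything falls off the work surface, if the arm or the gripper's body presses on something with over 40 N, if the wrist force passes 120 N, or if a joint passes its speed limit or range.

## Working session

There is one attempt and no reset: what is moved stays moved. The work goes in short steps, Python scripts to look and compute and a tool call to move; the robot and the scene stay as the last step left them, time stands still between calls to the robot, and variables do not carry over. Pictures are saved under pics/ and viewed, at most 10 in all, crops included, and the job is handed in when it is done.

Besides the shell and the picture viewer there is one more tool, called after "Request:" as name(argument=value, ...) on one line, values as JSON. play_rows: Moves the arm, as the interface text tells. Its arguments: {"type":"object","properties":{"increments":{"type":"string"},"force":{"type":"number"}},"required":["increments"]}

```bash
mkdir -p pics; cat > h.py <<'E'
import numpy as np, cv2
from bench import ctrl, vision
def cal(n):
    c=vision.calibration(n); R=cv2.Rodrigues(np.array(c['rvec'],float))[0]; t=np.array(c['tvec'],float).ravel()
    return c,R,t
def cloud(n,d):
    c,R,t=cal(n); v,u=np.mgrid[:400,:640]
    P=np.stack([(u-c['cx'])/c['fx']*d,(v-c['cy'])/c['fy']*d,d],-1)
    return (P-t)@R
def ray(n,uv,z):
    c,R,t=cal(n); o=-R.T@t; uv=np.atleast_2d(uv).astype(float)
    r=np.c_[(uv[:,0]-c['cx'])/c['fx'],(uv[:,1]-c['cy'])/c['fy'],np.ones(len(uv))]@R
    return o+r*((z-o[2])/r[:,2])[:,None]
def proj(n,P):
    c,R,t=cal(n); q=np.atleast_2d(P)@R.T+t
    return np.c_[q[:,0]/q[:,2]*c['fx']+c['cx'],q[:,1]/q[:,2]*c['fy']+c['cy']]
E
python3 - <<'E'
from h import *
np.set_printoptions(precision=4,suppress=True)
for n in ('scene','side'):
    p,d=vision.grab_frame(n); np.savez(f'pics/{n}0.npz',p=p,d=d); cv2.imwrite(f'pics/{n}0.png',p[:,:,::-1])
    c,R,t=cal(n); print(n,-R.T@t,R[2],c['fx'])
s=ctrl.get_state(); print(s)
E
```

```text
scene [ 0.8898 -0.8209  1.0037] [-0.2761  0.6666 -0.6924] 398.1698597955921
side [0.4491 0.7849 0.6519] [ 0.118  -0.8377 -0.5332] 366.35520985162566
{'clock': 0.1, 'qpos': array([-1.3865,  0.2073,  1.5428, -0.    ,  1.3935, -0.1505]), 'joint_vel': array([-0.0008, -0.0041, -0.0027, -0.0012, -0.0006,  0.0005]), 'effort': array([ -0.0008, -38.4095, -29.255 ,  -0.0004,   0.0048,   0.    ]), 'tool_pos': array([ 0.1888, -0.5424,  0.2472]), 'eef_rot': array([[ 0.9445,  0.3286, -0.0004],
       [ 0.3286, -0.9445,  0.002 ],
       [ 0.0003, -0.002 , -1.    ]]), 'contact_force': array([-0.032 ,  0.5173, -0.1203]), 'wrist_torque': array([ 0.0081, -0.017 , -0.0105]), 'grasp_force': 0.0, 'finger_gap': 0.08549308132618232}
```

View pics/scene0.png

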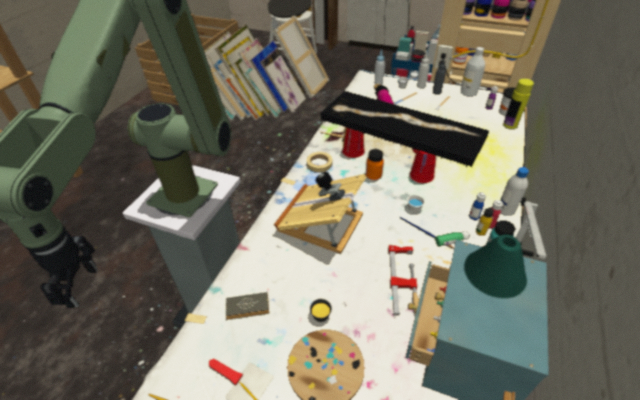

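View pics/side0.png

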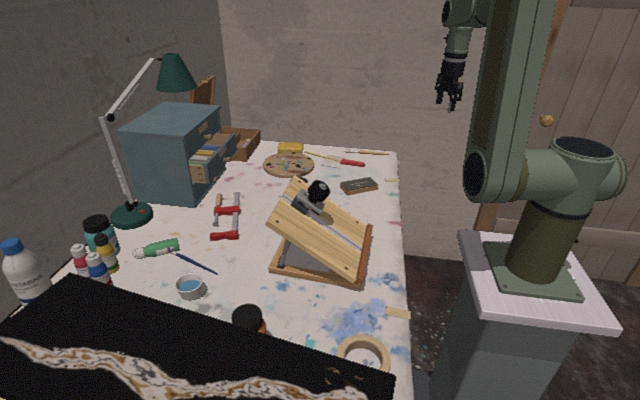

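The scene view shows the block at about (248,306) with its lino up, the board around (320,215), the knob at (323,180) and the pot at (320,310). The side view shows the block at (359,185), the knob at (318,190) and the track running down to the ledge at (360,250).

```bash
python3 - <<'E'
from h import *
np.set_printoptions(precision=4,suppress=True)
D={n:np.load(f'pics/{n}0.npz') for n in('scene','side')}
for n in D:
    P=cloud(n,D[n]['d']); D[n]={'p':D[n]['p'],'d':D[n]['d'],'P':P}
# block: via height and colour
for n,(u,v) in dict(scene=(248,306),side=(359,185)).items():
    P=D[n]['P']; sub=np.zeros((400,640),bool); sub[v-28:v+28,u-38:u+38]=1
    m=sub&(P[...,2]>.013)&(P[...,2]<.033)&(D[n]['d']>0)
    k,l,st,_=cv2.connectedComponentsWithStats(m.astype(np.uint8)); i=l[v,u]; mm=(l==i)&m
    hsv=cv2.cvtColor(D[n]['p'],cv2.COLOR_RGB2HSV)
    g=P[m]; print(n,m.sum(),'z med',np.median(g[:,2]))
    r=cv2.minAreaRect((g[:,:2]*1000).astype(np.float32)); print(' depth rect',r)
    gray=D[n]['p'].max(-1); mk=sub&(gray<125)
    k,l,st,_=cv2.connectedComponentsWithStats(mk.astype(np.uint8)); i=1+np.argmax(st[1:,4]); 
    uv=np.argwhere(l==i)[:,::-1]; w=ray(n,uv,.022); print(' grey rect',cv2.minAreaRect((w[:,:2]*1000).astype(np.float32)),len(uv))
# board plane (yellowish wood), RANSAC-lite on the region
for n,(u0,u1,v0,v1) in dict(scene=(270,370,165,255),side=(262,378,170,295)).items():
    P=D[n]['P'][v0:v1,u0:u1].reshape(-1,3); P=P[(P[:,2]>.045)&(P[:,2]<.19)]
    rng=np.random.default_rng(0); best=(0,)
    for _ in range(400):
        a=P[rng.choice(len(P),3)]; nn=np.cross(a[1]-a[0],a[2]-a[0]); 
        if np.linalg.norm(nn)<1e-6: continue
        nn/=np.linalg.norm(nn); nn*=np.sign(nn[2])
        if abs(nn[2]-.848)>.06: continue
        i=abs((P-a[0])@nn)<.004
        if i.sum()>best[0]: best=(i.sum(),i)
    Q=P[best[1]]; c=Q.mean(0); nn=np.linalg.svd(Q-c)[2][2]; nn*=np.sign(nn[2])
    yaw=np.arctan2(-nn[1],-nn[0]); print(n,'plane',len(Q),c,nn,'tilt',np.degrees(np.arccos(nn[2])),'yaw',np.degrees(yaw))
    hor=np.array([np.cos(yaw),np.sin(yaw),0]); s=np.r_[hor[:2]*np.cos(.5585),np.sin(.5585)]; y=np.array([-np.sin(yaw),np.cos(yaw),0])
    r=cv2.minAreaRect((np.c_[(Q-c)@s,(Q-c)@y]*1000).astype(np.float32)); print(r)
    print(' point at z=.045:',c-s*(c[2]-.045)/s[2], 'y range',np.percentile((Q-c)@y,[1,99]),'s range',np.percentile((Q-c)@s,[1,99]))
    # knob
    pm=D[n]['p'].max(-1)[v0:v1,u0:u1].ravel(); PP=D[n]['P'][v0:v1,u0:u1].reshape(-1,3); K=PP[(pm<60)&(PP[:,2]>.14)&(PP[:,2]<.26)]
    print(' knob',len(K),K.mean(0),K.min(0),K.max(0))
for n,b in dict(scene=(270,370,165,255),side=(262,378,170,295)).items():
    im=D[n]['p'][b[2]:b[3],b[0]:b[1],::-1]; cv2.imwrite(f'pics/c_{n}.png',cv2.resize(im,None,fx=4,fy=4,interpolation=cv2.INTER_CUBIC))
a,b=[cv2.imread(f'pics/c_{n}.png') for n in('scene','side')]
H=max(len(a),len(b)); pad=lambda i:np.pad(i,((0,H-len(i)),(0,0),(0,0)))
o=np.hstack([pad(a),pad(b)]); print(o.shape); cv2.imwrite('pics/cc.png',cv2.resize(o,(790,int(o.shape[0]*790/o.shape[1]))))
E
```

```text
scene 851 z med 0.02110087850213045
 depth rect ((459.3816223144531, -338.9151611328125), (120.14503479003906, 61.72207260131836), 29.69156265258789)
 grey rect ((464.5490417480469, -342.8263244628906), (112.1883544921875, 64.49286651611328), 29.51953125) 790
side 418 z med 0.02110385709513237
 depth rect ((480.7994079589844, -414.47222900390625), (127.47285461425781, 249.48831176757812), 17.52969741821289)
 grey rect ((458.1589660644531, -317.4477844238281), (131.4248504638672, 86.00299835205078), 29.267993927001953) 453
scene plane 1950 [0.5426 0.0187 0.1139] [-0.5256  0.0361  0.8499] tilt 31.795354395181178 yaw -3.927794471594498
((-8.858970642089844, 19.511611938476562), (224.2203369140625, 253.35719299316406), 89.7970962524414)
 point at z=.045: [0.4327 0.0262 0.045 ] y range [-0.0902  0.1274] s range [-0.1305  0.1149]
 knob 213 [0.5666 0.0247 0.1965] [0.5343 0.0114 0.1441] [0.6097 0.0519 0.2278]
side plane 4508 [0.5326 0.0649 0.1069] [-0.5279  0.044   0.8482] tilt 31.984528383826703 yaw -4.76651021146219
((4.972900390625, -23.073928833007812), (245.79986572265625, 223.02850341796875), 0.3939898908138275)
 point at z=.045: [0.4339 0.0732 0.045 ] y range [-0.1292  0.0871] s range [-0.116  0.126]
 knob 444 [0.5604 0.0536 0.192 ] [0.5227 0.0256 0.1415] [0.6115 0.0664 0.2255]
(500, 864, 3)
```

View pics/cc.png

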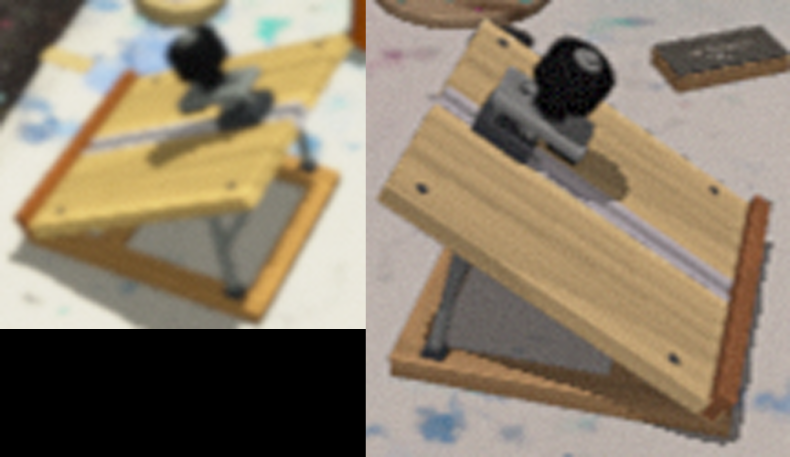

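The crops show a clear board: the foot and bar are at the upper track, the knob is on the stud, and the track runs free to the ledge. First move is to above the block.

```bash
cat >> h.py <<'E'
from scipy.spatial.transform import Rotation as Ro
np.set_printoptions(precision=4,suppress=True)
def down(yaw):
    c,s=np.cos(yaw),np.sin(yaw); return np.array([[c,s,0],[s,-c,0],[0,0,-1.]])
YB=np.radians(-4.5); OB=np.array([.4335,.048,.045])
def RB(yb=YB,t=np.radians(32)):
    return Ro.from_euler('ZY',[yb,-t]).as_matrix()
def RT(a=0,yb=YB): # tool square to the board, x turned by a (about tool z) from up-slope
    return RB(yb)@np.diag([1,-1,-1.])@Ro.from_rotvec([0,0,a]).as_matrix()
def go(p,R):
    s=ctrl.get_state(); T=s['eef_rot']
    print('inc',np.round(T.T@(np.array(p)-s['tool_pos']),4),np.round(Ro.from_matrix(T.T@R).as_rotvec(),4),'q6',s['qpos'],'F',s['contact_force'],'gap',s['finger_gap'],'t',s['clock'])
E
python3 - <<'E'
from h import *
print(RB()[:,0]); go([.461,-.34,.2],down(np.radians(29.6)))
E
```

```text
[ 0.8454 -0.0665  0.5299]
inc [ 0.3236 -0.1017  0.0475] [-0.002  -0.0005 -0.1818] q6 [-1.3865  0.2073  1.5428 -0.      1.3935 -0.1505] F [-0.032   0.5173 -0.1203] gap 0.08549308132618232 t 0.1
```

Request:
play_rows(increments="-1 0.032 -0.01 0.005 0 0 -0.018; -1 0.065 -0.02 0.01 0 0 -0.036; -1 0.097 -0.03 0.014 0 0 -0.055; -1 0.13 -0.041 0.019 0 0 -0.073; -1 0.162 -0.051 0.024 0 0 -0.091; -1 0.194 -0.061 0.028 0 0 -0.109; -1 0.226 -0.071 0.033 0 0 -0.127; -1 0.259 -0.081 0.038 0 0 -0.145; -1 0.291 -0.092 0.043 0 0 -0.164; -1 0.3236 -0.1017 0.0475 -0.002 0 -0.182; -1 0.3236 -0.1017 0.0475 -0.002 0 -0.182; -1 0.3236 -0.1017 0.0475 -0.002 0 -0.182; -1 0.3236 -0.1017 0.0475 -0.002 0 -0.182")

```text
clock: 1.4
tool_pos: [0.4605, -0.3411, 0.2006]
eef_rot: [[0.87, 0.494, 0.0], [0.494, -0.87, -0.002], [-0.001, 0.002, -1.0]]
contact_force: [0.2, -0.7, 0.6]
finger_gap: 0.0855
grasp_force: 0.0
```

```bash
python3 - <<'E'
from h import *
go([.461,-.34,.2],down(np.radians(29.6)))
p,d=vision.grab_frame('wrist'); np.savez('pics/w1.npz',p=p,d=d); cv2.imwrite('pics/w1.png',p[:,:,::-1])
P=cloud('wrist',d); m=(P[...,2]>.014)&(P[...,2]<.03)&(np.hypot(P[...,0]-.461,P[...,1]+.34)<.09)
g=P[m]; print(m.sum(),np.median(g[:,2]),cv2.minAreaRect((g[:,:2]*1000).astype(np.float32)))
mk=((p.max(-1)<130)&(np.hypot(P[...,0]-.461,P[...,1]+.34)<.085)&(P[...,2]<.035)).astype(np.uint8)
mk=cv2.morphologyEx(mk,cv2.MORPH_OPEN,np.ones((5,5)))
k,l,st,_=cv2.connectedComponentsWithStats(mk); i=1+np.argmax(st[1:,4]); w=ray('wrist',np.argwhere(l==i)[:,::-1],.022)
print('lino',st[i],cv2.minAreaRect((w[:,:2]*1000).astype(np.float32)))
E
```

```text
inc [ 0.001  -0.0007  0.0006] [ 0.0016  0.0008 -0.0004] q6 [-0.7879  0.2445  1.5978 -0.0012  1.298   0.2671] F [ 0.2309 -0.68    0.6499] gap 0.08546350273111158 t 1.4
6080 0.022399734748590625 ((460.58709716796875, -336.2095947265625), (119.25147247314453, 60.05529022216797), 30.57504653930664)
lino [ 283  122   96  124 7346] ((464.5771484375, -358.58056640625), (135.59046936035156, 101.03855895996094), 30.267667770385742)
```

View pics/w1.png

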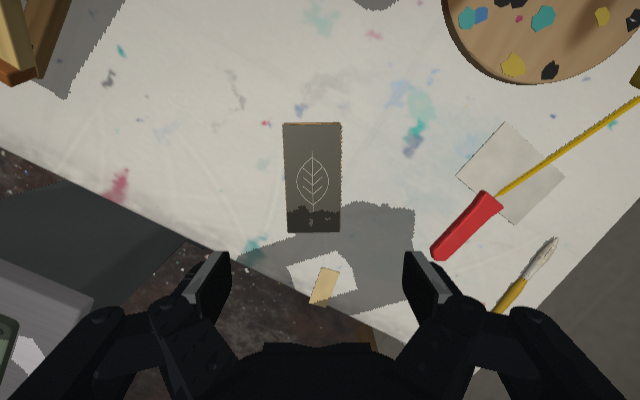

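The wrist view shows the block at pixels (285–341, 123–232), upright in the image, and its depth rectangle is a clean 119 x 60 mm. Going down to grasp it.

```bash
python3 - <<'E'
from h import *
go([.4606,-.337,.021],down(np.radians(30.4)))
E
```

```text
inc [ 0.0024 -0.0041  0.1798] [ 0.002   0.0005 -0.0151] q6 [-0.7885  0.2441  1.5977 -0.0011  1.298   0.2671] F [-0.184  -0.1298 -0.1954] gap 0.08544239587854086 t 1.45
```

Request:
play_rows(increments="-1 0.002 -0.004 0.03 0.002 0 -0.015; -1 0.002 -0.004 0.06 0.002 0 -0.015; -1 0.002 -0.004 0.09 0.002 0 -0.015; -1 0.002 -0.004 0.12 0.002 0 -0.015; -1 0.002 -0.004 0.145 0.002 0 -0.015; -1 0.002 -0.004 0.165 0.002 0 -0.015; -1 0.002 -0.004 0.175 0.002 0 -0.015; -1 0.0024 -0.0041 0.179 0.002 0 -0.015; -1 0.0024 -0.0041 0.179 0.002 0 -0.015; 1 0.0024 -0.0041 0.179 0.002 0 -0.015; 1 0.0024 -0.0041 0.179 0.002 0 -0.015; 1 0.0024 -0.0041 0.179 0.002 0 -0.015; 1 0.0024 -0.0041 0.179 0.002 0 -0.015; 1 0.0024 -0.0041 0.179 0.002 0 -0.015; 1 0.0024 -0.0041 0.179 0.002 0 -0.015; 1 0.0024 -0.0041 0.179 0.002 0 -0.015", force=35)

```text
clock: 3.05
tool_pos: [0.4623, -0.3371, 0.0234]
eef_rot: [[0.862, 0.507, 0.002], [0.507, -0.862, -0.002], [0.0, 0.003, -1.0]]
contact_force: [-0.7, 0.0, 6.1]
finger_gap: 0.0587
grasp_force: 38.7
```

Request:
play_rows(increments="1 0 0 -0.02 0 0 0; 1 0 0 -0.05 0 0 0; 1 0 0 -0.09 0 0 0; 1 0 0 -0.13 0 0 0; 1 0 0 -0.17 0 0 0; 1 0 0 -0.2 0 0 0; 1 0 0 -0.21 0 0 0; 1 0 0 -0.21 0 0 0")

```text
clock: 3.85
tool_pos: [0.462, -0.3367, 0.2331]
eef_rot: [[0.862, 0.507, 0.002], [0.507, -0.862, -0.002], [0.001, 0.003, -1.0]]
contact_force: [0.4, -0.2, -1.8]
finger_gap: 0.0589
grasp_force: 38.8
```

```bash
python3 - <<'E'
from h import *
go(OB+RB()@[.065,0,.16],RT()); print(ctrl.get_state()['grasp_force'],OB+RB()@[.065,0,.16])
E
```

```text
inc [ 0.1463 -0.3631  0.0169] [-0.1676  0.5393  0.5951] q6 [-0.7811  0.2102  1.5693 -0.0002  1.3589  0.2578] F [ 0.3568 -0.2429 -1.8099] gap 0.05888181650055159 t 3.85
38.80484461784363 [0.4039 0.0503 0.2151]
```

Request:
play_rows(increments="1 0.006 -0.014 0 -0.006 0.02 0.022; 1 0.016 -0.04 0.002 -0.018 0.059 0.065; 1 0.028 -0.07 0.003 -0.032 0.103 0.114; 1 0.041 -0.102 0.005 -0.047 0.151 0.167; 1 0.054 -0.134 0.006 -0.062 0.2 0.22; 1 0.067 -0.167 0.008 -0.077 0.248 0.274; 1 0.08 -0.2 0.009 -0.092 0.297 0.327; 1 0.094 -0.232 0.011 -0.107 0.345 0.381; 1 0.107 -0.265 0.012 -0.122 0.394 0.434; 1 0.12 -0.298 0.014 -0.137 0.442 0.488; 1 0.132 -0.327 0.015 -0.151 0.485 0.535; 1 0.142 -0.352 0.016 -0.163 0.523 0.577; 1 0.1463 -0.3631 0.0169 -0.1676 0.5393 0.5951; 1 0.1463 -0.3631 0.0169 -0.1676 0.5393 0.5951; 1 0.1463 -0.3631 0.0169 -0.1676 0.5393 0.5951; 1 0.1463 -0.3631 0.0169 -0.1676 0.5393 0.5951")

```text
clock: 5.45
tool_pos: [0.4031, 0.0502, 0.2139]
eef_rot: [[0.848, -0.08, 0.524], [-0.069, -0.997, -0.04], [0.526, -0.002, -0.85]]
contact_force: [0.2, -0.6, -1.8]
finger_gap: 0.0589
grasp_force: 38.8
```

```bash
python3 - <<'E'
from h import *
go(OB+RB()@[.065,0,.16],RT())
p,d=vision.grab_frame('wrist'); np.savez('pics/w2.npz',p=p,d=d); cv2.imwrite('pics/w2.png',p[:,:,::-1])
P=cloud('wrist',d); B=(P-OB)@RB()
m=(abs(B[...,2])<.006)&(d>0)&(B[...,0]>.0)&(B[...,0]<.24)&(abs(B[...,1])<.13)
g=P[m]; c=g.mean(0); n=np.linalg.svd(g[::7]-c,full_matrices=False)[2][2]; n*=np.sign(n[2]); print(m.sum(),'n',n,np.degrees(np.arccos(n[2])),'yaw',np.degrees(np.arctan2(n[1],n[0]))-180,'z off',np.median(B[m][:,2]))
# side edges at rows of x
for x in np.arange(.0,.25,.02):
    s=B[m&(abs(B[...,0]-x)<.003)]; 
    if len(s): print(x,s[:,1].min(),s[:,1].max())
E
```

```text
inc [ 0.0013 -0.0002 -0.0006] [-0.001   0.0046 -0.0019] q6 [-0.0985 -0.5139  2.3259  0.0165  0.7759  1.5439] F [ 0.1716 -0.6435 -1.8036] gap 0.05891069542574099 t 5.45
37573 n [-0.529   0.0399  0.8477] 32.03628283799247 yaw -4.316360192481085 z off 7.155665982616574e-05
0.0 -0.10831399391220703 0.11045377922760406
0.02 -0.10772980032790622 0.11081834507605529
0.04 -0.10813536668952464 0.11044262368175342
0.06 -0.10841561827891012 0.11024474912418447
0.08 -0.10821385472845291 0.11074841478066108
0.1 -0.10843377268811674 0.11070376882751265
0.12 -0.10814597091450005 0.11118309958464238
0.14 -0.10815833088187506 0.11123081077141309
0.16 -0.10816318233118256 0.11100419501836536
0.18 -0.1078292530036728 0.11112420801091684
0.2 -0.10810602646682843 0.11116724247812898
0.22 -0.10765768321480497 0.11181035168249223
```

View pics/w2.png

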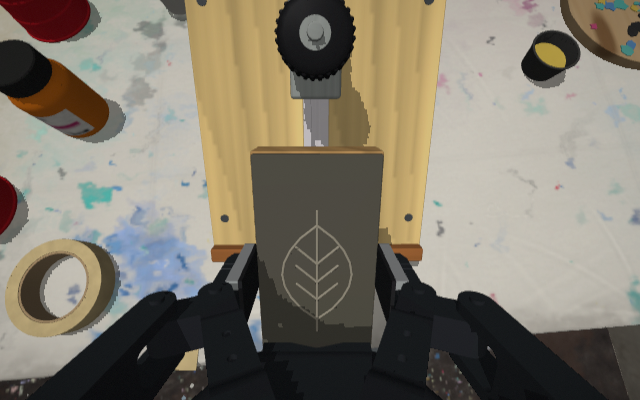

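The wrist view shows the block held straight, its top end at row 150, centred on column 317. The board track is at about column 315, the ledge ends at row 253, and the knob is at (316,32).

```bash
sed -i 's/radians(-4.5); OB=np.array(\[.4335,.048,.045\])/radians(-4.3); OB=np.array([.4336,.0493,.045])/' h.py; python3 - <<'E'
from h import *
f=np.load('pics/w2.npz'); d=f['d']; P=cloud('wrist',d); B=(P-OB)@RB(); s=ctrl.get_state()
T=(P-s['tool_pos'])@s['eef_rot']
m=(abs(B[...,1])<.11)&(B[...,2]>.009)&(B[...,2]<.0145)&(B[...,0]<.01)&(B[...,0]>-.025)
print('ledge',m.sum(),np.percentile(B[m][:,0],[1,5,50,95,99]))
m=(abs(T[...,2])<.012)&(abs(T[...,1])<.034)&(T[...,0]>-.0)&(T[...,0]<.07)&(d>0)
t=T[m]; print('block z',np.median(t[:,2]),'x max',np.percentile(t[:,0],99.5))
t=t[abs(t[:,2]-np.median(t[:,2]))<.003]
for x in(.01,.02,.03,.04,.05): 
    q=t[abs(t[:,0]-x)<.003]; print(x,q[:,1].min(),q[:,1].max(),np.median(q[:,2]))
for z in (.06,.03):
  go(OB+RB()@[.066,0,z],RT())
E
```

```text
ledge 577 [-0.0126 -0.0112 -0.0027  0.0018  0.0023]
block z 0.0016014119912226557 x max 0.05849037357310671
0.01 -0.03386802080985521 0.033989447340937305 0.0015661576452364228
0.02 -0.02993782023905215 0.028203576033448332 0.0015751276077056301
0.03 -0.029648010143657106 0.028011181595520764 0.0016129982314452727
0.04 -0.02985636396532221 0.0281444009510611 0.0015918036937870319
0.05 -0.02982490204817208 0.028241602442005583 0.0015950415981102048
inc [ 0.0022 -0.0016  0.0996] [ 0.001   0.0039 -0.0054] q6 [-0.099  -0.5141  2.3253  0.0165  0.7759  1.5441] F [ 0.3876 -0.3806 -1.3429] gap 0.05826371415022259 t 5.5
inc [ 0.0023 -0.0017  0.1296] [ 0.001   0.0039 -0.0054] q6 [-0.099  -0.5141  2.3253  0.0165  0.7759  1.5441] F [ 0.3876 -0.3806 -1.3429] gap 0.05826371415022259 t 5.5
```

Request:
play_rows(increments="1 0.002 -0.001 0.015 0.001 0.004 -0.005; 1 0.004 -0.001 0.035 0.001 0.004 -0.005; 1 0.005 -0.001 0.06 0.001 0.004 -0.005; 1 0.005 -0.001 0.085 0.001 0.004 -0.005; 1 0.005 -0.001 0.105 0.001 0.004 -0.005; 1 0.005 -0.001 0.12 0.001 0.004 -0.005; 1 0.005 -0.001 0.128 0.001 0.004 -0.005; 1 0.005 -0.001 0.13 0.001 0.004 -0.005; 1 0.005 -0.001 0.13 0.001 0.004 -0.005; 1 0.005 -0.001 0.13 0.001 0.004 -0.005")

```text
clock: 6.5
tool_pos: [0.4765, 0.0462, 0.1078]
eef_rot: [[0.844, -0.074, 0.531], [-0.063, -0.997, -0.039], [0.532, -0.0, -0.847]]
contact_force: [-0.4, 0.0, -1.7]
finger_gap: 0.0588
grasp_force: 38.8
```

```bash
python3 - <<'E'
from h import *
go(OB+RB()@[.063,-.0007,.0236],RT())
s=ctrl.get_state(); print('board xyz',(s['tool_pos']-OB)@RB(), 'F board',s['contact_force']@RB())
E
```

```text
inc [-0.0068  0.0008  0.0069] [-0.0007 -0.0028  0.0005] q6 [-0.09   -0.0688  2.2849  0.0242  0.3643  1.5351] F [-0.3968  0.0027 -1.6774] gap 0.05880237865416964 t 6.5
board xyz [0.0697 0.0001 0.0305] F board [-1.2246 -0.0271 -1.2128]
```

Request:
play_rows(increments="1 0 0.0005 0.003 0 -0.003 0; 1 0 0.0008 0.005 0 -0.003 0; 1 0 0.0008 0.006 0 -0.003 0; 1 0 0.0008 0.0068 0 -0.003 0; 1 0 0.0008 0.0068 0 -0.003 0")

```text
clock: 7.0
tool_pos: [0.4796, 0.0454, 0.1015]
eef_rot: [[0.846, -0.074, 0.527], [-0.063, -0.997, -0.039], [0.529, -0.0, -0.849]]
contact_force: [-3.6, -0.7, 2.1]
finger_gap: 0.0587
grasp_force: 39.3
```

```bash
python3 - <<'E'
from h import *
go(OB+RB()@[.063,-.0007,.0236],RT())
s=ctrl.get_state(); print('board xyz',(s['tool_pos']-OB)@RB(), 'F board',s['contact_force']@RB())
E
```

```text
inc [-0.0061  0.0002 -0.0001] [-0.0009  0.0014  0.001 ] q6 [-0.0917 -0.0442  2.279   0.0283  0.3499  1.529 ] F [-3.5943 -0.6762  2.0754] gap 0.05874377961386961 t 7.0
board xyz [ 0.0691 -0.0005  0.0234] F board [-1.8968 -0.9438  3.6325]
```

Touching the board. Now sliding down to the ledge.

Request:
play_rows(increments="1 -0.002 0 0 0 0 0; 1 -0.004 0 0 0 0 0; 1 -0.005 0 0 0 0 0; 1 -0.006 0 0 0 0 0; 1 -0.007 0 0 0 0 0; 1 -0.008 0 0 0 0 0; 1 -0.008 0 0 0 0 0")

```text
clock: 7.7
tool_pos: [0.4741, 0.0457, 0.0981]
eef_rot: [[0.845, -0.074, 0.53], [-0.063, -0.997, -0.039], [0.531, -0.0, -0.847]]
contact_force: [2.6, 0.0, 2.1]
finger_gap: 0.0587
grasp_force: 39.0
```

```bash
python3 - <<'E'
from h import *
go(OB+RB()@[.063,-.0007,.0236],RT())
s=ctrl.get_state(); print('board xyz',(s['tool_pos']-OB)@RB(), 'F board',s['contact_force']@RB())
E
```

```text
inc [ 0.0004  0.0002 -0.0001] [-0.0009 -0.0015  0.0008] q6 [-0.0922 -0.0485  2.2947  0.0303  0.3357  1.5269] F [2.6169 0.004  2.092 ] gap 0.05865042523057337 t 7.7
board xyz [ 0.0626 -0.0005  0.0235] F board [3.3213 0.2002 0.3914]
```

Request:
play_rows(increments="1 -0.002 0 0 0 0 0; 1 -0.003 0 0.0005 0 0 0; 1 -0.003 0 0.0005 0 0 0; 0.5 -0.002 0 0 0 0 0; -1 -0.001 0 0 0 0 0; -1 -0.001 0 0 0 0 0; -1 -0.001 0 0 0 0 0; -1 -0.001 0 0 0 0 0; -1 -0.001 0 -0.02 0 0 0; -1 -0.001 0 -0.05 0 0 0; -1 -0.001 0 -0.09 0 0 0; -1 -0.001 0 -0.12 0 0 0; -1 -0.001 0 -0.13 0 0 0; -1 -0.001 0 -0.13 0 0 0; -1 -0.001 0 -0.13 0 0 0")

```text
clock: 9.2
tool_pos: [0.4031, 0.051, 0.2062]
eef_rot: [[0.847, -0.074, 0.527], [-0.063, -0.997, -0.039], [0.528, -0.0, -0.849]]
contact_force: [0.3, 0.5, 0.2]
finger_gap: 0.085
grasp_force: 0.0
```

```bash
python3 - <<'E'
from h import *
p,d=vision.grab_frame('wrist'); np.savez('pics/w3.npz',p=p,d=d); cv2.imwrite('pics/w3.png',p[:,:,::-1])
P=cloud('wrist',d); B=(P-OB)@RB()
m=(abs(B[...,2]-.022)<.004)&(abs(B[...,1])<.06)&(B[...,0]>-.01)&(B[...,0]<.135); b=B[m]
print('block z',np.median(b[:,2]),cv2.minAreaRect((b[:,:2]*1000).astype(np.float32)))
m=(abs(B[...,2])<.004)&(d>0)&(B[...,0]>.13)&(B[...,0]<.2); print('board edges',np.percentile(B[m][:,1],[.3,99.7]),np.median(B[m][:,2]))
m=(abs(B[...,2]-.0115)<.003)&(abs(B[...,1])<.11)&(abs(B[...,1])>.05)&(B[...,0]<.01)&(B[...,0]>-.025); print('ledge',m.sum(),B[m][:,0].min(),np.percentile(B[m][:,0],[50,95]))
m=(B[...,2]>.08)&(B[...,2]<.1)&(abs(B[...,1])<.04)&(B[...,0]>.14)&(B[...,0]<.24); b=B[m]; print('knob top',m.sum(),np.median(b[:,2]),cv2.minEnclosingCircle((b[:,:2]*1000).astype(np.float32)))
a=-.6
for z in(.15,.072): go(OB+RB()@[.19,0,z],RT(-3.6)); go(OB+RB()@[.19,0,z],RT(-1.571))
E
```

```text
block z 0.021329819441957897 ((61.0600700378418, 0.3421192169189453), (118.06311798095703, 59.001888275146484), 0.2316800355911255)
board edges [-0.1089  0.109 ] -0.0007292419399671764
ledge 1180 -0.013809970182996624 [-0.0046  0.0005]
knob top 4795 0.08674691312092525 ((182.01316833496094, -0.01599363423883915), 24.6626033782959)
inc [ 0.131  -0.0006  0.002 ] [0.0048 0.0024 2.6839] q6 [-0.0978 -0.502   2.3381  0.0189  0.751   1.537 ] F [-0.565   0.2241  0.092 ] gap 0.08520765906766543 t 9.25
inc [ 0.131  -0.0006  0.002 ] [-0.0037  0.0023 -1.5703] q6 [-0.0978 -0.502   2.3381  0.0189  0.751   1.537 ] F [-0.565   0.2241  0.092 ] gap 0.08520765906766543 t 9.25
inc [ 0.1313 -0.0005  0.08  ] [0.0048 0.0024 2.6839] q6 [-0.0978 -0.502   2.3381  0.0189  0.751   1.537 ] F [-0.565   0.2241  0.092 ] gap 0.08520765906766543 t 9.25
inc [ 0.1313 -0.0005  0.08  ] [-0.0037  0.0023 -1.5703] q6 [-0.0978 -0.502   2.3381  0.0189  0.751   1.537 ] F [-0.565   0.2241  0.092 ] gap 0.08520765906766543 t 9.25
```

View pics/w3.png

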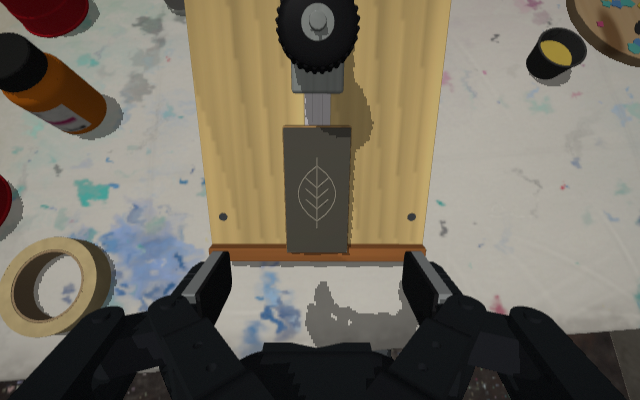

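The block sits at pixels (284–351, 126–254), square against the ledge and over the track; measured board x is 61, y 0.3, angle 0.2°. The knob stud is at (318,21). Now winding the wrist back above the knob.

Request:
play_rows(increments="-1 0.01 0 0 0 0 -0.14; -1 0.02 0 0 0 0 -0.28; -1 0.03 0 0 0 0 -0.42; -1 0.045 0 0 0 0 -0.56; -1 0.06 0 0 0 0 -0.7; -1 0.075 0 0 0 0 -0.84; -1 0.09 0 0 0 0 -0.98; -1 0.1 0 0 0 0 -1.12; -1 0.11 0 0 0 0 -1.26; -1 0.12 0 0 0 0 -1.4; -1 0.125 0 0 0 0 -1.54; -1 0.131 -0.0006 0 0 0 -1.68; -1 0.131 -0.0006 0 0 0 -1.75; -1 0.131 -0.0006 0 0 0 -1.75")

```text
clock: 10.65
tool_pos: [0.5142, 0.0432, 0.2738]
eef_rot: [[-0.078, 0.848, 0.524], [0.993, 0.115, -0.039], [-0.093, 0.517, -0.851]]
contact_force: [-0.3, -0.7, -0.1]
finger_gap: 0.0851
grasp_force: 0.0
```

Request:
play_rows(increments="-1 0 0 0 0 0 -0.14; -1 0 0 0 0 0 -0.28; -1 0 0 0 0 0 -0.42; -1 0 0 0 0 0 -0.56; -1 0 0 0 0 0 -0.7; -1 0 0 0 0 0 -0.84; -1 0 0 0 0 0 -0.98; -1 0 0 0 0 0 -1.12; -1 0 0 0 0 0 -1.26; -1 0 0 0 0 0 -1.4; -1 0 0 0 0 0 -1.54; -1 0 0 0 0 0 -1.68; -1 0 0 0 0 0 -1.75; -1 0 0 0 0 0 -1.75")

```text
clock: 12.05
tool_pos: [0.514, 0.0433, 0.2745]
eef_rot: [[-0.82, -0.227, 0.525], [-0.289, 0.956, -0.039], [-0.493, -0.183, -0.85]]
contact_force: [0.0, 0.0, 0.3]
finger_gap: 0.085
grasp_force: 0.0
```

```bash
python3 - <<'E'
from h import *
f=np.load('pics/w3.npz'); d=f['d']
s=ctrl.get_state(); print('board xyz',(s['tool_pos']-OB)@RB())
go(OB+RB()@[.19,0,.071],RT(-3.5))
# fresh wrist view of the knob
p,d=vision.grab_frame('wrist'); P=cloud('wrist',d); B=(P-OB)@RB(); np.savez('pics/w4.npz',p=p,d=d); cv2.imwrite('pics/w4.png',p[:,:,::-1])
m=(B[...,2]>.082)&(B[...,2]<.0895)&(abs(B[...,1])<.04)&(B[...,0]>.14)&(B[...,0]<.24); b=B[m]; print('knob',m.sum(),np.median(b[:,2]),b.min(0),b.max(0),cv2.minEnclosingCircle((b[:,:2]*1000).astype(np.float32)))
m=(B[...,2]>.0895)&(B[...,2]<.1)&(abs(B[...,1])<.02)&(B[...,0]>.16)&(B[...,0]<.22); b=B[m]; print('stud',m.sum(),b.mean(0) if len(b) else 0)
E
```

```text
board xyz [0.19   0.     0.1519]
inc [-0.0003 -0.0002  0.0809] [ 0.0023 -0.0037 -0.001 ] q6 [-0.0886 -0.2658  2.0397  0.011   0.8136 -1.9474] F [0.0213 0.0325 0.3318] gap 0.0849998051673179 t 12.05
knob 3393 0.08730294599194817 [ 0.158  -0.0245  0.082 ] [0.2066 0.0243 0.0895] ((182.56837463378906, 0.06333917379379272), 24.791730880737305)
stud 183 [ 0.182  -0.0003  0.0926]
```

View pics/w4.png

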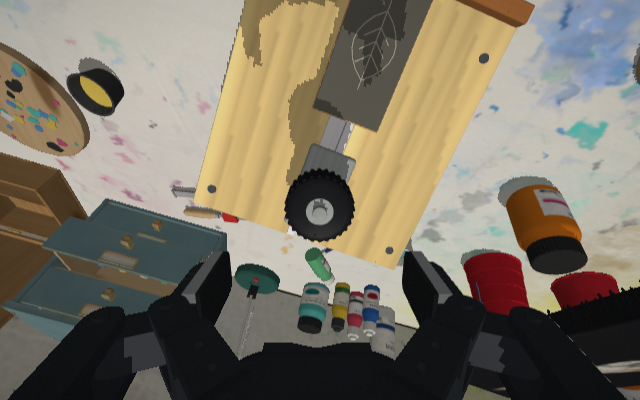

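The wrist view shows the knob at (320,204) with the block still in place above it. Its axis is at board x = 182 mm, so hold_down starts near 8 mm.

```bash
python3 - <<'E'
from h import *
go(OB+RB()@[.1823,0,.070],RT(-3.5))
E
```

```text
inc [0.0071 0.0025 0.0821] [ 0.0022 -0.0034 -0.002 ] q6 [-0.0886 -0.2661  2.0396  0.011   0.8137 -1.9464] F [ 0.3036  0.0692 -0.7293] gap 0.08507052461484917 t 12.1
```

Request:
play_rows(increments="-1 0.004 0.001 0.01 0 0 0; -1 0.007 0.0025 0.03 0.002 -0.003 0; -1 0.007 0.0025 0.05 0.002 -0.003 0; -1 0.007 0.0025 0.07 0.002 -0.003 0; -1 0.007 0.0025 0.08 0.002 -0.003 0; -1 0.007 0.0025 0.082 0.002 -0.003 0; -1 0.007 0.0025 0.082 0.002 -0.003 0; 1 0.007 0.0025 0.082 0.002 -0.003 0; 1 0.007 0.0025 0.082 0.002 -0.003 0; 1 0.007 0.0025 0.082 0.002 -0.003 0; 1 0.007 0.0025 0.082 0.002 -0.003 0; 1 0.007 0.0025 0.082 0.002 -0.003 0; 1 0.007 0.0025 0.082 0.002 -0.003 0; 1 0.007 0.0025 0.082 0.002 -0.003 0", force=50)

```text
clock: 13.5
tool_pos: [0.5516, 0.0406, 0.2038]
eef_rot: [[-0.816, -0.227, 0.531], [-0.291, 0.956, -0.04], [-0.499, -0.187, -0.846]]
contact_force: [-4.5, -0.0, 7.0]
finger_gap: 0.0478
grasp_force: 50.4
```

```bash
python3 - <<'E'
from h import *
s=ctrl.get_state(); b=(s['tool_pos']-OB)@RB(); print('board xyz',b,'F board',s['contact_force']@RB(),s['wrist_torque'])
go(OB+RB()@(b-[.048,0,0]),RT(-3.5))
E
```

```text
board xyz [0.1845 0.0001 0.072 ] F board [-0.1291 -0.3592  8.3146] [ 0.0927  0.4922 -0.0037]
inc [ 0.0449  0.0169 -0.0002] [-0.0011  0.0034  0.0008] q6 [-0.0866 -0.0839  2.0501  0.011   0.6134 -1.9488] F [-4.5298 -0.0197  6.9828] gap 0.047770503056347204 t 13.5
```

Request:
play_rows(increments="1 0.001 0.0004 -0.001 0 0 0; 1 0.004 0.0015 -0.002 0 0 0; 1 0.008 0.003 -0.002 0 0 0; 1 0.012 0.0045 -0.002 0 0 0; 1 0.016 0.006 -0.002 0 0 0; 1 0.02 0.0075 -0.002 0 0 0; 1 0.024 0.009 -0.002 0 0 0; 1 0.028 0.0105 -0.002 0 0 0; 1 0.032 0.012 -0.002 0 0 0; 1 0.036 0.0135 -0.002 0 0 0; 1 0.039 0.0147 -0.002 0 0 0; 1 0.042 0.0158 -0.002 0 0 0; 1 0.042 0.0158 -0.002 0 0 0")

```text
clock: 14.8
tool_pos: [0.5116, 0.0435, 0.1791]
eef_rot: [[-0.818, -0.227, 0.529], [-0.291, 0.956, -0.04], [-0.496, -0.186, -0.848]]
contact_force: [4.5, -0.0, -7.3]
finger_gap: 0.0476
grasp_force: 54.1
```

```bash
cat > st.py <<'E'
from h import *
s=ctrl.get_state(); b=(s['tool_pos']-OB)@RB(); print('board xyz',b,'F board',s['contact_force']@RB(),'Mz tool',(s['wrist_torque']@s['eef_rot']),'q6',s['qpos'][5],'gap',s['finger_gap'],s['grasp_force'],s['clock'])
E
python3 st.py
```

```text
board xyz [0.1374 0.0001 0.0723] F board [-0.1111  0.3039 -8.5826] Mz tool [-0.1494  0.0935  0.0057] q6 -1.9519021485305565 gap 0.04761860629503068 54.148566126823425 14.8
```

Request:
play_rows(increments="1 0.001 0.0004 0.0005 0 0 0; 1 0.002 0.0008 0.001 0 0 0; 1 0.003 0.0011 0.001 0 0 0; 1 0.004 0.0015 0.001 0 0 0; 1 0.005 0.0019 0.001 0 0 0; 1 0.006 0.0023 0.001 0 0 0; 1 0.006 0.0023 0.001 0 0 0")

```text
clock: 15.5
tool_pos: [0.5075, 0.0438, 0.1764]
eef_rot: [[-0.817, -0.227, 0.53], [-0.291, 0.956, -0.04], [-0.498, -0.187, -0.847]]
contact_force: [1.7, 0.7, 0.5]
finger_gap: 0.0478
grasp_force: 54.6
```

```bash
python3 st.py
```

```text
board xyz [0.1325 0.0001 0.0722] F board [ 1.6957  0.8315 -0.4644] Mz tool [-0.1206 -0.0515  0.0327] q6 -1.952242076895143 gap 0.047828415503110955 54.644025564193726 15.5
```

Request:
play_rows(increments="1 0.001 0.0004 0 0 0 0; 1 0.0015 0.0006 0 0 0 0; 1 0.002 0.0008 0 0 0 0; 1 0.0025 0.001 0 0 0 0; 1 0.003 0.0011 0 0 0 0; 1 0.003 0.0011 0 0 0 0")

```text
clock: 16.1
tool_pos: [0.5065, 0.0439, 0.1759]
eef_rot: [[-0.815, -0.226, 0.534], [-0.291, 0.956, -0.04], [-0.501, -0.188, -0.845]]
contact_force: [8.0, 0.6, -2.7]
finger_gap: 0.0478
grasp_force: 54.6
```

```bash
python3 st.py
```

```text
board xyz [0.1313 0.0001 0.0723] F board [ 5.2577  1.1722 -6.5179] Mz tool [ 0.0095 -0.7093 -0.0844] q6 -1.9526516779272551 gap 0.04782099530780069 54.59112524986267 16.1
```

Request:
play_rows(increments="1 0.001 0.0004 0 0 0 0; 1 0.002 0.0008 0 0 0 0; 1 0.003 0.0011 0 0 0 0; 1 0.003 0.0011 0 0 0 0")

```text
clock: 16.5
tool_pos: [0.5061, 0.0439, 0.1759]
eef_rot: [[-0.812, -0.224, 0.539], [-0.291, 0.956, -0.04], [-0.506, -0.189, -0.841]]
contact_force: [17.0, 0.9, -7.7]
finger_gap: 0.0481
grasp_force: 53.9
```

```bash
python3 st.py
```

```text
board xyz [ 0.131  -0.      0.0725] F board [ 10.2486   2.1665 -15.4882] Mz tool [ 0.0828 -1.6069 -0.0456] q6 -1.9530853115359323 gap 0.048058693720047965 53.92528831958771 16.5
```

Request:
play_rows(increments="1 -0.0017 -0.0006 0 0 0 0; 1 -0.0033 -0.0012 0 0 0 0; 1 -0.0033 -0.0012 0 0 0 0")

```text
clock: 16.8
tool_pos: [0.5066, 0.0439, 0.1759]
eef_rot: [[-0.815, -0.226, 0.533], [-0.291, 0.956, -0.04], [-0.5, -0.188, -0.845]]
contact_force: [7.5, -0.2, -0.8]
finger_gap: 0.0474
grasp_force: 54.7
```

```bash
python3 st.py
```

```text
board xyz [0.1314 0.0001 0.0723] F board [ 5.9577  0.3309 -4.6811] Mz tool [ 0.0272 -0.5829 -0.0294] q6 -1.952587495905778 gap 0.047371107585524264 54.700146317481995 16.8
```

Request:
play_rows(increments="1 0 0 0.0001 0 0 0.08; 1 0 0 0.0002 0 0 0.2; 1 0 0 0.0003 0 0 0.34; 1 0 0 0.0004 0 0 0.48; 1 0 0 0.0006 0 0 0.62; 1 0 0 0.0007 0 0 0.76; 1 0 0 0.0008 0 0 0.88; 1 0 0 0.001 0 0 1; 1 0 0 0.001 0 0 1")

```text
clock: 17.7
tool_pos: [0.5066, 0.0417, 0.1748]
eef_rot: [[-0.63, 0.566, 0.532], [0.647, 0.761, -0.044], [-0.43, 0.316, -0.846]]
contact_force: [1.6, -10.4, 1.8]
finger_gap: 0.0476
grasp_force: 55.3
```

```bash
python3 st.py
```

```text
board xyz [ 0.131  -0.0021  0.0712] F board [  2.9336 -10.225    0.2482] Mz tool [ 1.3592 -1.2708  0.0655] q6 -0.950453531439038 gap 0.047633779789559204 55.29786765575409 17.7
```

Turning works, but the side force shows the tool about 2 mm off the knob's axis. I'll open, re-centre and grip again.

Request:
play_rows(increments="-1 0 0 0 0 0 0; -1 0 0 0 0 0 0; -1 0 0 0 0 0 0; -1 0 0 0 0 0 0; -1 0 0 0 0 0 0")

```text
clock: 18.2
tool_pos: [0.5053, 0.0442, 0.1735]
eef_rot: [[-0.633, 0.565, 0.53], [0.647, 0.762, -0.039], [-0.426, 0.318, -0.847]]
contact_force: [0.7, -0.3, -0.5]
finger_gap: 0.0852
grasp_force: 0.0
```

```bash
python3 st.py; python3 - <<'E'
from h import *
go(OB+RB()@[.1293,-.0003,.071],RT(-2.5))
p,d=vision.grab_frame('side'); cv2.imwrite('pics/s5.png',cv2.resize(p[150:310,240:400,::-1],None,fx=3.5,fy=3.5))
p,d=vision.grab_frame('wrist'); P=cloud('wrist',d); B=(P-OB)@RB()
m=(B[...,2]>.0895)&(B[...,2]<.096)&(abs(B[...,1])<.02)&(B[...,0]>.11)&(B[...,0]<.15); b=B[m]; print('stud',m.sum(),b.mean(0) if len(b) else 0)
m=(B[...,2]>.08)&(B[...,2]<.0895)&(abs(B[...,1])<.04)&(B[...,0]>.09)&(B[...,0]<.17); b=B[m]; print('knob',m.sum(),np.median(b[:,2]),b.min(0),b.max(0)) if m.any() else 0
E
```

```text
board xyz [0.129  0.0003 0.0709] F board [ 0.3155 -0.2611 -0.8309] Mz tool [0.0901 0.1992 0.0021] q6 -0.952577082965495 gap 0.0852085346986494 0.0 18.2
inc [-0.0006 -0.0003 -0.0001] [0.001  0.0008 0.0011] q6 [-0.0877 -0.1438  2.1746  0.0135  0.5511 -0.9526] F [ 0.6863 -0.3135 -0.5375] gap 0.0852085346986494 t 18.2
stud 433 [0.1292 0.0007 0.0918]
knob 8885 0.08622705653839587 [ 0.0909 -0.04    0.08  ] [0.165  0.04   0.0895]
```

View pics/s5.png

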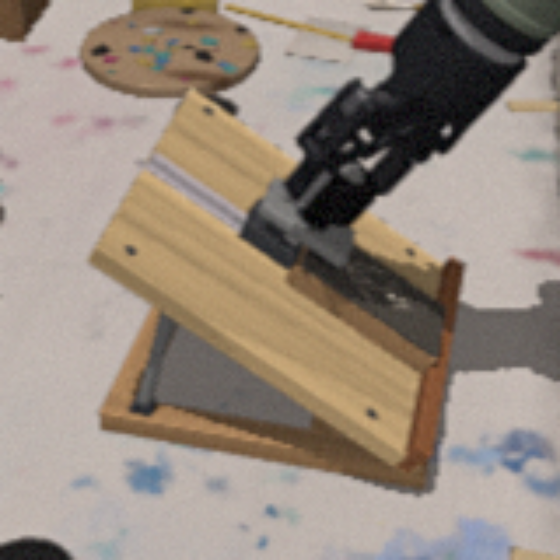

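The side crop shows the foot against the block's upper end at about (295,265), with the bar overhanging the block and the block flush with the ledge. Gripping the knob centred.

Request:
play_rows(increments="1 0 0 -0.001 0 0 0; 1 0 0 -0.001 0 0 0; 1 0 0 -0.001 0 0 0; 1 0 0 -0.001 0 0 0; 1 0 0 -0.001 0 0 0; 1 0 0 -0.001 0 0 0; 1 0 0 -0.001 0 0 0", force=60)

```text
clock: 19.0
tool_pos: [0.5047, 0.0436, 0.1749]
eef_rot: [[-0.633, 0.565, 0.53], [0.647, 0.762, -0.041], [-0.426, 0.317, -0.847]]
contact_force: [-6.8, -2.7, 6.3]
finger_gap: 0.0472
grasp_force: 60.1
```

```bash
python3 st.py
```

```text
board xyz [ 0.1293 -0.0004  0.0724] F board [-2.2703 -3.1898  8.8569] Mz tool [0.6574 0.2575 0.0114] q6 -0.9525179456864147 gap 0.04718122868790847 60.074429512023926 19.0
```

Request:
play_rows(increments="1 0 0 -0.001 0 0 0.08; 1 0 0 -0.001 0 0 0.2; 1 0 0 -0.0009 0 0 0.34; 1 0 0 -0.0007 0 0 0.48; 1 0 0 -0.0006 0 0 0.62; 1 0 0 -0.0005 0 0 0.76; 1 0 0 -0.0003 0 0 0.9; 1 0 0 -0.0002 0 0 1.04; 1 0 0 0 0 0 1.18; 1 0 0 0.0001 0 0 1.32; 1 0 0 0.0002 0 0 1.46; 1 0 0 0.0003 0 0 1.6; 1 0 0 0.0005 0 0 1.74; 1 0 0 0.0006 0 0 1.88; 1 0 0 0.0007 0 0 2; 1 0 0 0.0007 0 0 2")

```text
clock: 20.6
tool_pos: [0.5055, 0.043, 0.1736]
eef_rot: [[0.778, 0.338, 0.53], [0.422, -0.906, -0.041], [0.466, 0.256, -0.847]]
contact_force: [3.5, -4.5, -4.6]
finger_gap: 0.0473
grasp_force: 64.6
```

```bash
python3 st.py
```

```text
board xyz [ 0.1293 -0.0009  0.0708] F board [ 0.7685 -4.2707 -5.9532] Mz tool [-0.9065 -0.4541  0.0191] q6 1.049551176806318 gap 0.047320019400119234 64.60850358009338 20.6
```

Request:
play_rows(increments="1 0 0 0.0008 0 0 0.1; 1 0 0 0.0011 0 0 0.2; 1 0 0 0.0012 0 0 0.3; 1 0 0 0.0013 0 0 0.4; 1 0 0 0.0013 0 0 0.4", force=80)

```text
clock: 21.1
tool_pos: [0.5059, 0.0429, 0.1733]
eef_rot: [[0.848, 0.009, 0.53], [0.037, -0.998, -0.042], [0.528, 0.055, -0.847]]
contact_force: [-6.5, -4.9, 6.0]
finger_gap: 0.047
grasp_force: 83.4
```

```bash
python3 st.py
```

```text
board xyz [ 0.1295 -0.0009  0.0704] F board [-1.9849 -5.3791  8.3582] Mz tool [-1.1298 -0.7295  0.0846] q6 1.4492090746374808 gap 0.047031748941759044 83.41235876083374 21.1
```

Request:
play_rows(increments="1 0 0 0 0 0 0.1; 1 0 0 0 0 0 0.2; 1 0 0 0 0 0 0.3; 1 0 0 0 0 0 0.4; 1 0 0 0 0 0 0.4")

```text
clock: 21.6
tool_pos: [0.5059, 0.0428, 0.1733]
eef_rot: [[0.785, -0.322, 0.53], [-0.355, -0.934, -0.042], [0.508, -0.155, -0.847]]
contact_force: [-5.1, -4.3, 4.7]
finger_gap: 0.0473
grasp_force: 83.2
```

```bash
python3 st.py
```

```text
board xyz [ 0.1296 -0.001   0.0703] F board [-1.5712 -4.6516  6.4766] Mz tool [-1.5355 -0.2981  0.0865] q6 1.8490915416667333 gap 0.04731344359998598 83.2301115989685 21.6
```

Request:
play_rows(increments="1 0 0 0.0002 0 0 0.1; 1 0 0 0.0003 0 0 0.2; 1 0 0 0.0004 0 0 0.3; 1 0 0 0.0004 0 0 0.3")

```text
clock: 22.0
tool_pos: [0.506, 0.0427, 0.1732]
eef_rot: [[0.656, -0.538, 0.529], [-0.613, -0.789, -0.042], [0.441, -0.296, -0.847]]
contact_force: [-6.1, -4.9, 9.5]
finger_gap: 0.0472
grasp_force: 83.7
```

```bash
python3 st.py
```

```text
board xyz [ 0.1296 -0.0011  0.0702] F board [ 0.2307 -5.3697 11.0618] Mz tool [-1.8838 -0.1305 -0.4765] q6 2.1474266891816978 gap 0.04717335623669051 83.7017297744751 22.0
```

Request:
play_rows(increments="1 0 0 0 0 0 0.08; 1 0 0 0 0 0 0.15; 1 0 0 0 0 0 0.15")

```text
clock: 22.3
tool_pos: [0.5059, 0.0436, 0.1729]
eef_rot: [[0.571, -0.628, 0.529], [-0.722, -0.691, -0.041], [0.392, -0.359, -0.847]]
contact_force: [-6.5, -2.2, 7.2]
finger_gap: 0.0475
grasp_force: 84.2
```

```bash
python3 st.py
```

```text
board xyz [ 0.1293 -0.0003  0.07  ] F board [-1.5787 -2.6586  9.4215] Mz tool [-0.9096 -0.2824 -1.1157] q6 2.2950748569374397 gap 0.047541852467572594 84.24540638923645 22.3
```

Resisting torque has jumped to 1.1 N m, so the knob is at its stop. Releasing and backing straight off.

Request:
play_rows(increments="-1 0 0 0 0 0 0; -1 0 0 0 0 0 0; -1 0 0 0 0 0 0; -1 0 0 0 0 0 0; -1 0 0 0 0 0 0; -1 0 0 -0.01 0 0 0; -1 0 0 -0.03 0 0 0; -1 0 0 -0.06 0 0 0; -1 0 0 -0.09 0 0 0; -1 0 0 -0.12 0 0 0; -1 0 0 -0.14 0 0 0; -1 0 0 -0.15 0 0 0; -1 0 0 -0.15 0 0 0; -1 0 0 -0.15 0 0 0")

```text
clock: 23.7
tool_pos: [0.4266, 0.0499, 0.299]
eef_rot: [[0.568, -0.63, 0.529], [-0.726, -0.687, -0.04], [0.389, -0.362, -0.847]]
contact_force: [0.8, -0.8, -0.4]
finger_gap: 0.0857
grasp_force: 0.0
```

```bash
python3 st.py; python3 - <<'E'
from h import *
p,d=vision.grab_frame('wrist'); P=cloud('wrist',d); B=(P-OB)@RB()
m=(B[...,2]>.079)&(B[...,2]<.087)&(abs(B[...,1])<.03)&(B[...,0]>.1)&(B[...,0]<.16); b=B[m]; print('knob top',m.sum(),np.median(b[:,2]),cv2.minEnclosingCircle((b[:,:2]*1000).astype(np.float32)))
m=(abs(B[...,2])<.004)&(d>0)&(B[...,0]>.01)&(B[...,0]<.2)&(abs(B[...,1])>.045)&(abs(B[...,1])<.1); print('board z',np.median(B[m][:,2]),m.sum())
m=(abs(B[...,2]-.022)<.004)&(abs(B[...,1])<.06)&(B[...,0]>-.01)&(B[...,0]<.125); b=B[m]; print('block z',np.median(b[:,2]),cv2.minAreaRect((b[:,:2]*1000).astype(np.float32)))
q,_=vision.grab_frame('side'); q=cv2.resize(q[160:300,250:390],(400,400)); w=cv2.resize(p,(390,244)); w=np.pad(w,((0,156),(0,0),(0,0)))
cv2.imwrite('pics/f6.png',np.hstack([q,w])[:,:,::-1])
E
```

```text
board xyz [0.1286 0.     0.2192] F board [ 0.4741 -0.7739 -0.781 ] Mz tool [-0.1522 -0.1703  0.0058] q6 2.2990713554627784 gap 0.08568979467640944 0.0 23.7
knob top 1908 0.08302826145298213 ((129.6365966796875, -0.23826085031032562), 24.81101417541504)
board z -0.0006872452127839425 13946
block z 0.021452800330082435 ((60.27987289428711, -0.47707366943359375), (119.39241027832031, 58.92573928833008), 0.2356153130531311)
```

View pics/f6.png

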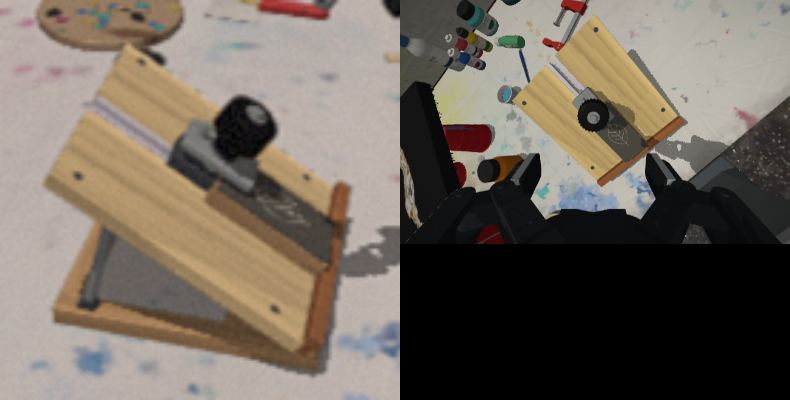

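The final view shows the block flush at the ledge, the bar clamped over its upper end, and the knob top 83.7 mm above the board, which is its height at the stop. Handing in.

```bash
python3 -c "
from bench import ctrl
print(ctrl.hand_in())"
```

```text
the job is handed in; nothing more can be done
None
```

The lino block lies lino side up and square against the ledge over the middle track, the hold-down's foot is against its upper end within measuring error (about 0.6 mm), and the knob is tight at its stop; the job was handed in at about 24 s, with no verdict returned.

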